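Screw the pressing mould down with the star handle

ROBOT

A 6-joint arm with a two-finger parallel gripper is mounted at the origin on a cart in front of the work surface, level with it; the furniture and walls round the work are solid. World frame = base frame: x ahead of the robot, y to its left, z up, the work surface at z = 0. Lengths are in m, angles in rad, forces in N, time in s.
With the tool pointing down it reaches from about 0.325 to 0.875 m from the base axis. Payload 4.4 kg.
Tool frame: the origin (TCP) lies on the centre line of the jaws, within the pads' length; the fingertips stand 19 mm ahead of it and the grasp point (between the pads) is the TCP (tip_extent is the distance from the TCP to the fingertips, in m); z points along the fingers, y is the line along which they close (so a half turn about z gives the same grasp; the last joint's range is limited). The gripper opens to 85 mm and grips with 20 to 120 N. Pads are 22 mm wide; open, the fingers measure 114 mm over their backs; the gripper's body (76 mm by 85 mm) begins 54 mm behind the grasp point. The pads swing forward as they close: fully open they stand 13 mm farther back than shut.
Start: joints at [-1.498, 0.207, 1.542, -0, 1.393, -0.15], TCP at [0.127, -0.561, 0.25] pointing down, gripper open.
Joint ranges: [-2.73, 2.73], [-0.86, 2.22], [0.23, 2.46], [-1.11, 4.25], [0.08, 2.63], [-2.82, 2.82]. Speed limits (rad/s): [2.79, 2.79, 3.14, 3.14, 3.14, 3.14].

INTERFACE

Orientations are given as a 3x3 rotation matrix whose columns are the frame's x, y, z axes.
In Python, from workcell import * gives the robot as it stands. The module is installed in compiled form; this text tells all that it offers.
- The arm moves only by the tool carry_out, never from a script. Its argument "series" is a list of rows, each an object of numbers: "x", "y", "z": the shift along the world's x, y, z in mm; "ax", "ay", "az": the turn, a rotation vector about the world's x, y, z in degrees; "jaw": the finger opening in mm, from 0 to 85.4. In form: [{"x": .., "y": .., "z": .., "ax": .., "ay": .., "az": .., "jaw": ..}, ...]. A call has 1 to 5 rows; each row shifts and turns the commanded pose from where the row before left it; what a row does not reach is not made up. A row lasts 1/8 s, in which the tool goes at most 62.5 mm and 10.7 degrees, less where a joint would pass 70% of its speed; a pose out of reach is approached as far as the arm can. A call is refused whole if a number of a shift passes 62.5 or a number of a turn 10.7, either way. A call with a gripper value outside its range is refused whole. The fingers move at their own pace and stop on an object; "newtons" is the grip in N (left out, the last holds). Time passes only in rows, so rows that do not move let the fingers close. It gives the time, the measured TCP pose, the force, the opening and the grip force at its end, in the units of the state.
- sense(): the state, without advancing time (a new reading comes with each control period).
- grab_frame(name): name is "scene" or "top" or "wrist"; returns a dict with "img" (384x512x3 uint8, red, green, blue), "range_z" (384x512 float32, m along the optical axis (not along the pixel's ray), 0 where there is no reading), "camera_matrix" (3x3 intrinsics, pixels), "D" ([k1, k2, p1, p2, k3] as OpenCV has them; the pictures are not rectified), "T" (4x4, takes a point from camera to world coordinates). Camera axes: x right, y up, looking along -z (the intrinsics and any distortion apply to the point x, -y, -z); pixel columns grow to the right and rows downward; lengths in m; the calibration is good to about 2 mm. A picture is of the moment at which its call begins.
- hand_in(): hands the job in; it is judged then, once.
Trained networks look in a picture, given as the dict that the camera call returned (one of the last four; its "shot" number tells which), for a name from the list of things; names that differ only in an ending like _2 or _b are one class to them, and where a whole thing is asked for, a point or a joint stands for the part that bears it (a point fixed in the world has none). Each returns a list of dicts, best first, with "confidence" (0 to 1); they miss things now and then, are a little off and sometimes report something else, mostly with a low value. They report only what shows in the picture. A call takes as long as a camera call. They do not tell look-alikes from the thing itself.
- recognise(target, picture): "position" ([x, y, z] in m, in world coordinates, good to about 4 mm: the middle of the surface that is visible of it).
- masks_of(target, picture): "mask" (384x512 bool, what is visible of it).
The state is a dict: "time": time; "joint_pos": joint angles; "joint_velocities": joint speeds; "tau": joint torques, N m; "tcp_pos": TCP position; "ee_rot": TCP orientation; "force": force on the tool from outside, world axes, zero at the start; "moment": the same for the moment, N m; "width": finger opening in m; "grasp_force": force on a finger pad.
Only numpy, scipy, OpenCV 4.12 (cv2) and the standard library are available. Lean on these libraries where they do the work, as an engineer would, in place of code of your own. Each camera call takes 0.05 s, during which the arm holds its last target. There are 200 camera calls.

TASK

Slide the round steel mould along the bed of the screw press, without lifting it, until it rests against both white pins under the press plate. Then wind the star handle clockwise, spoke after spoke, until the mould's white lid is fully home on its rim and the press is firmly hand-tight: it should resist a push of about 13 N near the end of a spoke, but never force it with more than about 20 N. Leave it clamped and let go, with the pepper mill, the spice jar and the tea box left where they stand.

Things in the scene. Friction and masses are not known exactly. Their poses are not given: they have to be found in the camera images.
- press: Steel screw press fixed to the worktop. Origin: on the worktop straight below the screw; x along the bed to its back, z up. Bed 276 x 196 mm, x = -190 to +86 mm, floor 16 mm up, rim 8 mm higher all round. The star handle overhangs the front of the bed, so push the mould home low down, with the tool leaning back towards the robot by 25 to 30 degrees
- press_axis (a point): point on the bed floor under the screw, 16 mm above the worktop, where the centre of the mould's underside belongs; it is there when the mould touches both pins
- pins (a point): point midway between the tops of the two white locating pins behind the screw: 50 mm above the worktop, 47 mm behind the screw axis. The pins are upright, 14 mm thick, at 40 mm to either side (press y) of it; they stop and centre the mould
- beam (a point): middle of the top of the press's crossbeam, 202 mm above the worktop; the beam is 34 mm deep (press x) and 24 mm high, and spans two columns 18 mm thick at 82 mm either side of the screw (press y), whose cap nuts reach up to 216 mm
- mould: loose round steel mould with drain holes, 110 mm across (bands 113 mm), 78 mm to its rim, about 0.8 kg, 3 to 13 N to slide, standing upright on the bed in front of the press. Origin: centre of its underside. On it sits a white lid, 113 mm across
- mould_lid (a joint): how far the sprung lid of the mould is pressed down, m: 0 = up, with a 6 mm gap (dark) between its flange and the rim; 0.006 = home on the rim. Its springs push back with 15 N at 0 and 30 N at 0.006. The boss on the lid (44 mm across) is 98 mm above the mould's underside when up
- press_plate: round steel plate of the press, 84 mm across, on the lower end of the screw, and all that turns above it. Origin: centre of its underside, 128 mm above the worktop with the handle at 0; it goes down with the screw
- star_handle (a joint): angle of the star handle, rad, growing clockwise seen from above, which lowers plate and handle together by 6 mm per rad. Four straight spokes 11 mm thick, 90 degrees apart; at 0 they lie along press x and y, at v they stand clockwise by v. Starts between 0 and 1.6; the plate meets the lid of a mould in place near 2.3, about 1 rad more brings it home; tight is then a matter of feel
- star_hub (a point): centre of the star handle's hub at mid-height of the spokes: 270 mm above the worktop at handle angle 0, 6 mm lower per rad. The spokes end in black balls of 23 mm at 96 mm from it; hub radius 21 mm, its top 21 mm above this point
- spoke (a point): point on one spoke's centre line, 80 mm from the hub (the one that points to press -x at 0), a good place to push. The thread is stiff and holds where it is left: pushed here it takes about 7 N to turn freely, 9 N as the lid comes home, then rises steeply. Stop at about 13 N: firmly clamped; 20 N is too much
- pepper_mill: turned wooden pepper mill, 58 mm across, 150 mm tall, behind the press; bystander. Origin: centre of its underside
- spice_jar: glass spice jar with a green cap, 46 mm across, 106 mm tall, behind the press; bystander. Origin: centre of its underside
- tea_box: small carton of tea, 54 x 68 x 92 mm, behind the press; bystander. Origin: centre of its underside
There are look-alikes about, which are no part of the job. There is more than one size of the mould; the one meant has the size given above.

How it is judged:
On the way, in this order (a step that is already met when the one before it is completed fails the run):
1. the mould stands against both pins, centred under the plate (horizontal distance between mould and press_axis below 0.006 m), for 0.2 s.
2. the press has pushed the lid home on the rim (value of joint mould_lid above 0.005 m and contact force between press_plate and mould above 20 N), for 0.2 s.
At the end, for the whole second after the job is handed in: The mould stands upright (within 3 degrees) on the bed within 6 mm of its place under the screw, the lid is pressed down more than 5 mm of its 6 mm, the plate bears on the mould with more than 50 N after the handle has been let go, and the handle is at rest (horizontal distance between mould and press_axis below 0.006 m and angle between mould's own z axis and vertical below 0.05 rad and value of joint mould_lid above 0.005 m and contact force between press_plate and mould above 50 N and velocity of joint star_handle between -0.05 and 0.05 rad/s); the robot touches nothing.
It fails at once if the press is forced: plate on mould over 230 N (contact force between press_plate and mould above 230 N).
It fails at once if the mould is lifted off the bed (height (world z) of mould above 0.03 m).
It fails at once if the mould is tipped by more than 15 degrees (angle between mould's own z axis and vertical above 0.26 rad).
It fails at once if a bystander is moved by more than 25 mm (distance of any of pepper_mill, spice_jar, tea_box from where it was at the start of the episode above 0.025 m).
It also fails if it takes over 61 s, if anything falls off the work surface, if the arm or the gripper's body presses on something with over 40 N, if the wrist force passes 120 N, or if a joint passes its speed limit or range.

## Working session

There is one attempt and no reset: what is moved stays moved. The work goes in short steps, Python scripts to look and compute and a tool call to move; the robot and the scene stay as the last step left them, time stands still between calls to the robot, and variables do not carry over. Pictures are saved under pics/ and viewed, at most 10 in all, crops included, and the job is handed in when it is done.

Besides the shell and the picture viewer there is one more tool, called after ">>>" by a JSON object that holds its "method" and its "body", one argument or row to a line. carry_out: Moves the arm, as the interface text tells. Its arguments: {"type":"object","properties":{"series":{"type":"array"},"newtons":{"type":"number"}},"required":["series"]}

```bash
mkdir -p pics
cat > h.py <<'E'
from workcell import *
import numpy as np, cv2
def px2w(p,u,v,d=None):
    K,D,T=p["camera_matrix"],np.array(p["D"]),p["T"]
    if d is None: d=p["range_z"][int(v),int(u)]
    x,y=cv2.undistortPoints(np.array([[[u,v]]],float),K,D)[0,0]
    return (T@np.array([x*d,-y*d,-d,1]))[:3]
def cloud(p,m=None):
    v,u=np.nonzero((p["range_z"]>0)&(m if m is not None else True))
    d=p["range_z"][v,u]
    n=cv2.undistortPoints(np.stack([u,v],-1).astype(float)[:,None],p["camera_matrix"],np.array(p["D"]))[:,0]
    return np.stack([n[:,0]*d,-n[:,1]*d,-d,np.ones(len(d))],-1)@p["T"].T[:,:3],u,v
def w2px(p,X):
    c=np.linalg.inv(p["T"])@np.append(X,1); 
    return cv2.projectPoints(np.array([[c[0],-c[1],-c[2]]]),np.zeros(3),np.zeros(3),p["camera_matrix"],np.array(p["D"]))[0][0,0]
E
python3 - <<'E'
from h import *
s=sense(); print(s["time"],s["tcp_pos"],s["force"])
ims=[]
for c in ["scene","top"]:
    p=grab_frame(c); cv2.imwrite(f"pics/{c}0.png",p["img"][:,:,::-1]); print(c,p["T"][:3,3].round(3))
    for t in ["mould","press","press_plate","star_hub","spoke","beam","pins","pepper_mill","spice_jar","tea_box"]:
        try:
            print(t,[(np.round(r["position"],3).tolist(),round(r["confidence"],2),w2px(p,r["position"]).round().tolist()) for r in recognise(t,p)][:4])
        except Exception as e: print(t,e)
    ims.append(p["img"])
E
```

```text
0.0 [ 0.12699146 -0.5600602   0.24912688] [0.71059513 0.06548244 0.36204971]
scene [ 0.286 -0.454  0.724]
mould [([0.503, 0.049, 0.104], 0.84, [209.0, 259.0]), ([0.519, 0.231, 0.063], 0.66, [183.0, 222.0])]
press [([0.596, 0.024, 0.027], 0.96, [250.0, 271.0])]
press_plate [([0.602, 0.035, 0.266], 0.83, [250.0, 190.0])]
star_hub [([0.603, 0.04, 0.269], 0.6, [249.0, 187.0])]
spoke [([0.602, 0.037, 0.262], 0.6, [250.0, 191.0])]
beam []
pins [([0.598, 0.024, 0.022], 0.61, [251.0, 272.0])]
pepper_mill [([0.765, 0.13, 0.082], 0.59, [282.0, 205.0])]
spice_jar [([0.758, 0.04, 0.069], 0.61, [300.0, 229.0]), ([0.603, 0.035, 0.266], 0.28, [250.0, 190.0])]
tea_box []
top [0.279 0.275 1.141]
mould [([0.506, 0.079, 0.107], 0.81, [278.0, 250.0]), ([0.775, -0.047, 0.09], 0.23, [271.0, 148.0])]
press [([0.591, 0.063, 0.028], 0.9, [266.0, 228.0])]
press_plate [([0.607, 0.052, 0.269], 0.66, [271.0, 185.0])]
star_hub [([0.613, 0.051, 0.269], 0.58, [271.0, 183.0])]
spoke [([0.609, 0.05, 0.269], 0.91, [272.0, 184.0])]
beam [([0.596, 0.061, 0.026], 0.62, [266.0, 227.0])]
pins [([0.59, 0.06, 0.022], 0.84, [268.0, 229.0])]
pepper_mill [([0.768, 0.143, 0.104], 0.84, [210.0, 176.0])]
spice_jar [([0.757, 0.06, 0.091], 0.87, [239.0, 168.0])]
tea_box [([0.516, 0.074, 0.105], 0.67, [278.0, 246.0])]
```

Run:
```python
import cv2
for c,(a,b,e,f) in {"scene":(120,100,400,310),"top":(120,100,400,310)}.items():
    i=cv2.imread(f"pics/{c}0.png")[b:f,a:e]; cv2.imwrite(f"pics/{c}0c.png",cv2.resize(i,(784,588),interpolation=cv2.INTER_CUBIC))
```

```text
(no output)
```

View pics/scene0c.png

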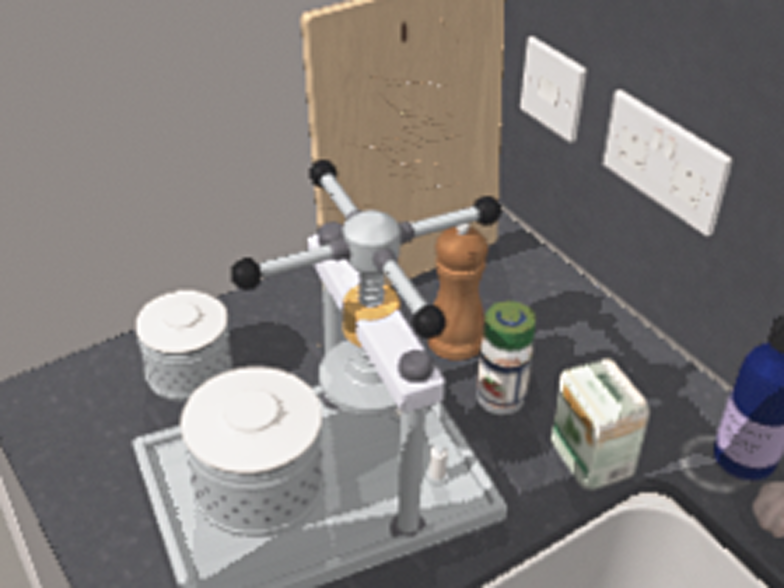

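View pics/top0c.png

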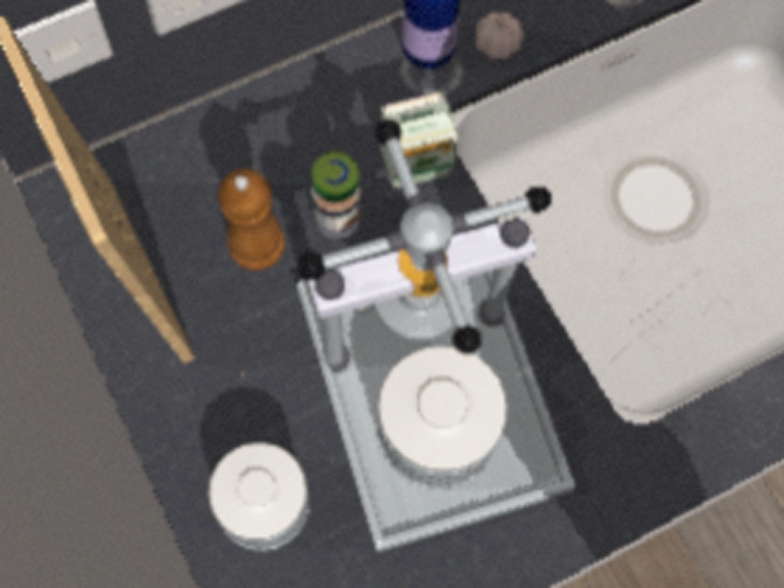

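The large mould stands on the bed (scene px 209,259; top px 278,250). The look-alike is the smaller mould off the bed (scene px 183,222; top px ~212,276). The star handle overhangs the front. Next I'll measure the poses from the clouds.

Run:
```python
from h import *
P={}
for c in ["scene","top","scene","top"]:
    p=grab_frame(c); X,u,v=cloud(p); 
    box=(X[:,0]>.35)&(X[:,0]<.9)&(X[:,1]>-.15)&(X[:,1]<.3)
    X=X[box]; u=u[box]; v=v[box]; col=p["img"][v,u].astype(int)
    P.setdefault(c,[]).append((X,col))
np.set_printoptions(precision=4,suppress=True)
for c in P:
    X=np.concatenate([a for a,_ in P[c]]); C=np.concatenate([b for _,b in P[c]])
    np.savez(f"{c}.npz",X=X,C=C)
    b=X[(X[:,2]>.196)&(X[:,2]<.206)&(C.min(1)>120)]
    m=b.mean(0); w,V=np.linalg.eigh(np.cov((b[:,:2]-m[:2]).T)); r=cv2.minAreaRect(b[:,:2].astype(np.float32))
    print(c,"beam",len(b),m,V[:,1],np.degrees(np.arctan2(V[1,1],V[0,1])),r)
    bl=X[(X[:,2]>.235)&(X[:,2]<.29)&(C.max(1)<60)]
    k=cv2.kmeans(bl.astype(np.float32),4,None,(3,50,1e-5),5,cv2.KMEANS_PP_CENTERS)
    print("balls",k[2], np.bincount(k[1].ravel()), k[2].mean(0))
    h=X[(X[:,2]>.215)&(X[:,2]<.31)&(C.max(1)>=80)]
    print("hub top z",np.percentile(h[:,2],[50,90,97,99,99.8]))
    l=X[(np.hypot(X[:,0]-.51,X[:,1]-.06)<.09)&(X[:,2]>.08)&(X[:,2]<.125)&(C.min(1)>150)]
    print("lid",len(l),l[:,2].max(),np.histogram(l[:,2],bins=np.arange(.08,.128,.004)))
    print(cv2.minEnclosingCircle(l[:,:2].astype(np.float32)))
    boss=l[l[:,2]>np.percentile(l[:,2],99)-.004]; print("boss",len(boss),boss.mean(0),cv2.minEnclosingCircle(boss[:,:2].astype(np.float32)))
    f=X[(X[:,2]>.011)&(X[:,2]<.03)]; print("bed",cv2.minAreaRect(f[:,:2].astype(np.float32)))
```

```text
scene beam 1079 [0.6055 0.0216 0.2026] [0.2184 0.9759] 77.38627459593194 ((0.659929633140564, 0.126895934343338), (0.3785228133201599, 0.09236429631710052), 60.169490814208984)
balls [[ 0.5177  0.057   0.2675]
 [ 0.596  -0.0525  0.2677]
 [ 0.7071  0.0258  0.2678]
 [ 0.6265  0.1378  0.269 ]] [175 191 119  79] [0.6118 0.042  0.268 ]
hub top z [0.266  0.2963 0.3061 0.3087 0.3098]
lid 3156 0.12491397540868754 (array([  29,   98,   54,   62,   28,   34, 1604,  766,  372,   88,   13]), array([0.08 , 0.084, 0.088, 0.092, 0.096, 0.1  , 0.104, 0.108, 0.112,
       0.116, 0.12 , 0.124]))
((0.5289011001586914, 0.06337623298168182), 0.07065121084451675)
boss 447 [0.5203 0.0715 0.1156] ((0.542847752571106, 0.05276237428188324), 0.05312618613243103)
bed ((0.6579207181930542, 0.059376299381256104), (0.4027572572231293, 0.48908644914627075), 88.06526947021484)
top beam 1353 [0.6135 0.0499 0.2014] [0.1808 0.9835] 79.5810433245051 ((0.6155503392219543, 0.0461745485663414), (0.1962975412607193, 0.03506113961338997), 79.72795867919922)
balls [[ 0.7075  0.0343  0.2679]
 [ 0.5186  0.063   0.2684]
 [ 0.6291  0.141   0.2678]
 [ 0.597  -0.0462  0.269 ]] [111 133 156  89] [0.6131 0.048  0.2683]
hub top z [0.266  0.2822 0.3003 0.3065 0.3092]
lid 3256 0.12494292969783038 (array([  27,   40,   36,   16,    8,  440, 1672,  551,  379,   51,   22]), array([0.08 , 0.084, 0.088, 0.092, 0.096, 0.1  , 0.104, 0.108, 0.112,
       0.116, 0.12 , 0.124]))
((0.5306381583213806, 0.07235567271709442), 0.06771726161241531)
boss 57 [0.5633 0.0628 0.1215] ((0.5480753779411316, 0.06853534281253815), 0.05047588050365448)
bed ((0.6817039251327515, 0.0874413251876831), (0.3933454155921936, 0.4965267479419708), 79.83956146240234)
```

Run:
```python
from h import *
from scipy.optimize import least_squares as LS
np.set_printoptions(precision=4,suppress=True)
for c in ["scene","top"]:
    d=np.load(c+".npz"); X,C=d["X"],d["C"]
    B=[]
    for g in [(.518,.06,.264),(.5965,-.05,.264),(.707,.03,.264),(.628,.14,.264)]:
        q=X[(np.linalg.norm(X-g,axis=1)<.025)&(C.max(1)<75)]
        r=LS(lambda t:np.linalg.norm(q-t,axis=1)-.0115,np.array(g)-[0,0,.003],loss="soft_l1",f_scale=.001); B.append(r.x)
    B=np.array(B); e=B[0]-B[2]; f=B[3]-B[1]
    print(c,B,"mean",B.mean(0),"front ang",np.degrees(np.arctan2(e[1],e[0])),np.degrees(np.arctan2(f[1],f[0]))+90, np.linalg.norm(e)/2,np.linalg.norm(f)/2)
    q=X[(X[:,2]>.1)&(X[:,2]<.118)&(np.hypot(X[:,0]-.505,X[:,1]-.07)<.075)&(C.min(1)>140)]
    h,_=cv2.convexHull(q[:,:2].astype(np.float32)),0; h=h[:,0]
    r=LS(lambda t:np.hypot(*(h-t[:2]).T)-t[2],[.505,.07,.0565],loss="soft_l1",f_scale=.001); print("lid",r.x,np.median(q[:,2]),len(q),len(h))
    s=X[(abs((X[:,:2]-[.613,.046])@[.984,-.179]+.05)<.15)&(abs((X[:,:2]-[.613,.046])@[.179,.984])<.12)&(X[:,2]>.01)&(X[:,2]<.03)]
    rel=(s[:,:2]-[.613,.046])@np.array([[.984,.179],[-.179,.984]])
    print("bed extents",np.percentile(rel,[.5,99.5],axis=0))
    rim=s[(s[:,2]>.0205)]; rr=rel[s[:,2]>.0205]
    for n,m,a in [("y+",(rr[:,1]>.08)&(rr[:,0]<-.03),0),("y-",(rr[:,1]<-.08)&(rr[:,0]<-.03),0),("x-",(rr[:,0]<-.175)&(abs(rr[:,1])<.08),1)]:
        t=rr[m]
        if len(t)>9: l=cv2.fitLine(t.astype(np.float32),cv2.DIST_HUBER,0,.01,.01).ravel(); print(n,len(t),l,np.median(t,axis=0))
```

```text
scene [[ 0.5199  0.0631  0.2622]
 [ 0.5993 -0.0472  0.2622]
 [ 0.7093  0.0324  0.2625]
 [ 0.63    0.1418  0.262 ]] mean [0.6146 0.0475 0.2622] front ang 170.79628050461523 170.7880043252099 0.09594627112867374 0.09574250148160025
lid [0.518  0.074  0.0558] 0.1076383115976201 2866 37
bed extents [[-0.1884 -0.0973]
 [ 0.0851  0.0944]]
y+ 145 [ 0.9905  0.1378 -0.169   0.0921] [-0.1703  0.0922]
y- 693 [ 0.9999 -0.0114 -0.1207 -0.0928] [-0.1135 -0.0933]
x- 504 [ 0.0041  1.     -0.1836 -0.0043] [-0.1837 -0.0051]
top [[ 0.5216  0.0615  0.2603]
 [ 0.601  -0.0487  0.2607]
 [ 0.7116  0.0308  0.2605]
 [ 0.6318  0.1408  0.2604]] mean [0.6165 0.0461 0.2605] front ang 170.82077895318295 170.78477117543218 0.0962626866181209 0.09599331016870502
lid [0.5193 0.0736 0.0562] 0.10656886812610555 3086 47
bed extents [[-0.1874 -0.0963]
 [ 0.0763  0.0987]]
y+ 428 [ 0.9998  0.0189 -0.1134  0.0933] [-0.1138  0.0936]
y- 403 [ 0.9999 -0.01   -0.1124 -0.0914] [-0.114  -0.0914]
x- 425 [ 0.0016 -1.     -0.1826  0.0021] [-0.1827  0.0032]
```

Run:
```python
from h import *
from scipy.spatial.transform import Rotation as R
s=sense(); M=np.array(s["ee_rot"]); print(M.round(3), s["width"])
a=np.radians(-15.5); d=np.array([np.cos(a),np.sin(a),0]); t=np.radians(28)
z=np.sin(t)*d+[0,0,-np.cos(t)]
for sg in (1,-1):
    x=sg*(np.cos(t)*d+[0,0,np.sin(t)]); G=np.stack([x,np.cross(z,x),z],-1)
    print(sg,np.degrees(R.from_matrix(G@M.T).as_rotvec()).round(1))
    G0=np.stack([sg*d,np.cross([0,0,-1],sg*d),[0,0,-1]],-1)
    print(np.degrees(R.from_matrix(G0@M.T).as_rotvec()).round(1), np.degrees(R.from_matrix(G@G0.T).as_rotvec()).round(1))
```

```text
[[ 0.975  0.221 -0.   ]
 [ 0.221 -0.975  0.   ]
 [-0.    -0.    -1.   ]] 0.08547520765595594
1 [ -0.7 -28.3 -27.7]
[ -0.   -0.  -28.3] [ -7.5 -27.    0. ]
-1 [-38.    0.9 147.8]
[  0.   -0.  151.7] [ -7.5 -27.    0. ]
```

>>> {"method": "carry_out", "body": {
  "series": [
    {"x": 40, "y": 44, "az": -5, "jaw": 50},
    {"x": 45, "y": 44, "az": -5, "jaw": 50},
    {"x": 45, "y": 44, "az": -5, "jaw": 50},
    {"x": 45, "y": 44, "az": -5, "jaw": 50},
    {"x": 45, "y": 44, "az": -5, "jaw": 50}
  ]
}}

```text
$.series[0]: bad value
```

>>> {"method": "carry_out", "body": {
  "series": [
    {"x": 45, "y": 44, "z": -10, "az": -3.3},
    {"x": 5, "y": 60, "z": -10, "ax": -1.9, "ay": -6.7},
    {"x": 5, "y": 60, "z": -10, "ax": -1.9, "ay": -6.7},
    {"x": 5, "y": 60, "z": -10, "ax": -1.9, "ay": -6.7},
    {"x": 5, "y": 60, "z": -10, "ax": -1.8, "ay": -6.9}
  ]
}}

```text
$.series[0]: bad value
```

>>> {"method": "carry_out", "body": {
  "series": [
    {"x": 5, "y": 60, "z": -30},
    {"x": 6, "y": 45, "z": -45},
    {"x": 0, "y": 45, "z": -40},
    {"x": 0, "y": 0, "z": 0}
  ]
}}

```text
$.series[0]: bad value
```

>>> {"method": "carry_out", "body": {
  "series": [
    {"x": 40, "y": 44, "z": 0, "ax": 0, "ay": 0, "az": -5, "jaw": 50},
    {"x": 45, "y": 44, "z": 0, "ax": 0, "ay": 0, "az": -5, "jaw": 50},
    {"x": 45, "y": 44, "z": 0, "ax": 0, "ay": 0, "az": -5, "jaw": 50},
    {"x": 45, "y": 44, "z": 0, "ax": 0, "ay": 0, "az": -5, "jaw": 50},
    {"x": 45, "y": 44, "z": 0, "ax": 0, "ay": 0, "az": -5, "jaw": 50}
  ]
}}

```text
time: 1.92
tcp_pos: [0.347, -0.3406, 0.2506]
ee_rot: [[0.977, -0.215, 0.001], [-0.215, -0.977, -0.001], [0.001, 0.001, -1.0]]
force: [1.2, 0.1, 0.1]
width: 0.0496
grasp_force: 0.0
```

>>> {"method": "carry_out", "body": {
  "series": [
    {"x": 45, "y": 44, "z": -10, "ax": 0, "ay": 0, "az": -3.3, "jaw": 50},
    {"x": 5, "y": 60, "z": -10, "ax": -1.9, "ay": -6.7, "az": 0, "jaw": 50},
    {"x": 5, "y": 60, "z": -10, "ax": -1.9, "ay": -6.7, "az": 0, "jaw": 50},
    {"x": 5, "y": 60, "z": -10, "ax": -1.9, "ay": -6.7, "az": 0, "jaw": 50},
    {"x": 5, "y": 60, "z": -10, "ax": -1.8, "ay": -6.9, "az": 0, "jaw": 50}
  ]
}}

```text
time: 2.55
tcp_pos: [0.4101, -0.0576, 0.201]
ee_rot: [[0.847, -0.27, 0.458], [-0.238, -0.963, -0.127], [0.475, -0.001, -0.88]]
force: [1.1, 1.3, -0.2]
width: 0.0501
grasp_force: 0.0
```

>>> {"method": "carry_out", "body": {
  "series": [
    {"x": 5, "y": 60, "z": -20, "ax": 0, "ay": 0, "az": 0, "jaw": 50},
    {"x": 6, "y": 50, "z": -30, "ax": 0, "ay": 0, "az": 0, "jaw": 50},
    {"x": 5, "y": 45, "z": -40, "ax": 0, "ay": 0, "az": 0, "jaw": 50},
    {"x": 0, "y": 0, "z": 0, "ax": 0, "ay": 0, "az": 0, "jaw": 50}
  ]
}}

```text
time: 3.05
tcp_pos: [0.4221, 0.0881, 0.1112]
ee_rot: [[0.857, -0.263, 0.443], [-0.232, -0.965, -0.125], [0.46, 0.005, -0.888]]
force: [-0.2, -0.2, -0.1]
width: 0.0502
grasp_force: 0.0
```

>>> {"method": "carry_out", "body": {
  "series": [
    {"x": 2, "y": 6, "z": -30, "ax": 0, "ay": 0, "az": 0, "jaw": 50},
    {"x": 1, "y": 6, "z": -29, "ax": 0, "ay": 0, "az": 0, "jaw": 50},
    {"x": 0, "y": 0, "z": 0, "ax": 0, "ay": 0, "az": 0, "jaw": 50}
  ]
}}

```text
time: 3.42
tcp_pos: [0.4274, 0.0964, 0.0555]
ee_rot: [[0.852, -0.271, 0.447], [-0.238, -0.963, -0.129], [0.466, 0.003, -0.885]]
force: [-0.4, -0.4, 0.6]
width: 0.0503
grasp_force: 0.0
```

Run:
```python
from h import *
s=sense(); print(s["tcp_pos"],s["joint_pos"],s["force"])
p=grab_frame("scene"); cv2.imwrite("pics/s1.png",cv2.resize(p["img"][100:310,120:400,::-1],(784,588)))
```

```text
[0.42739244 0.09638451 0.05548855] [ 0.15947019  0.05250599  2.29995368 -0.53929217  0.39653567  2.46290719] [-0.36146144 -0.382935    0.64596754]
```

View pics/s1.png

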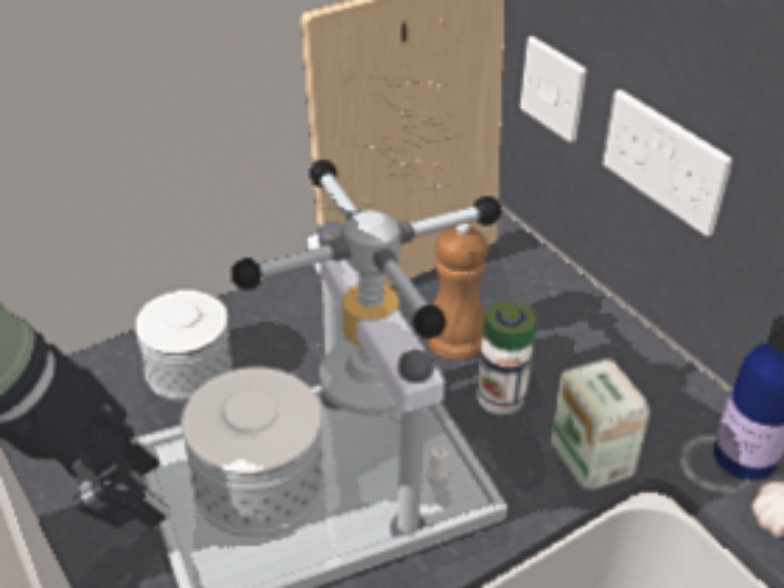

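>>> {"method": "carry_out", "body": {
  "series": [
    {"x": 7, "y": 0, "z": -1, "ax": 0, "ay": 0, "az": 0, "jaw": 50},
    {"x": 7, "y": -2, "z": -1, "ax": 0, "ay": 0, "az": 0, "jaw": 50},
    {"x": 7, "y": -2, "z": 0, "ax": 0, "ay": 0, "az": 0, "jaw": 50},
    {"x": 7, "y": -2, "z": 0, "ax": 0, "ay": 0, "az": 0, "jaw": 50},
    {"x": 7, "y": -2, "z": 0, "ax": 0, "ay": 0, "az": 0, "jaw": 50}
  ]
}}

```text
time: 4.1
tcp_pos: [0.4621, 0.0892, 0.0538]
ee_rot: [[0.852, -0.271, 0.448], [-0.239, -0.963, -0.128], [0.466, 0.002, -0.885]]
force: [-9.2, 3.4, 7.4]
width: 0.0495
grasp_force: 5.0
```

>>> {"method": "carry_out", "body": {
  "series": [
    {"x": 8, "y": -2, "z": 0, "ax": 0, "ay": 0, "az": 0, "jaw": 50},
    {"x": 8, "y": -2, "z": 0, "ax": 0, "ay": 0, "az": 0, "jaw": 50},
    {"x": 8, "y": -2, "z": 0, "ax": 0, "ay": 0, "az": 0, "jaw": 50},
    {"x": 8, "y": -2, "z": 0, "ax": 0, "ay": 0, "az": 0, "jaw": 50},
    {"x": 8, "y": -2, "z": 0, "ax": 0, "ay": 0, "az": 0, "jaw": 50}
  ]
}}

```text
time: 4.72
tcp_pos: [0.5015, 0.0792, 0.0534]
ee_rot: [[0.853, -0.271, 0.447], [-0.238, -0.963, -0.128], [0.465, 0.003, -0.885]]
force: [-8.9, 2.1, 7.0]
width: 0.0497
grasp_force: 4.9
```

>>> {"method": "carry_out", "body": {
  "series": [
    {"x": 8, "y": -2.5, "z": 0, "ax": 0, "ay": 0, "az": 0, "jaw": 50},
    {"x": 8, "y": -2.5, "z": 0, "ax": 0, "ay": 0, "az": 0, "jaw": 50},
    {"x": 8, "y": -2.5, "z": 0, "ax": 0, "ay": 0, "az": 0, "jaw": 50},
    {"x": 5, "y": -1.5, "z": 0, "ax": 0, "ay": 0, "az": 0, "jaw": 50}
  ]
}}

```text
time: 5.22
tcp_pos: [0.5308, 0.0704, 0.0534]
ee_rot: [[0.853, -0.271, 0.447], [-0.239, -0.963, -0.128], [0.465, 0.002, -0.885]]
force: [-7.6, 3.4, 6.3]
width: 0.0498
grasp_force: 4.7
```

```bash
cat > m.py <<'E'
from h import *
from scipy.optimize import least_squares as LS
def lid(c="top",g=(.6,.05)):
    p=grab_frame(c); X,u,v=cloud(p); C=p["img"][v,u].astype(int)
    q=X[(X[:,2]>.1)&(X[:,2]<.112)&(np.hypot(X[:,0]-g[0],X[:,1]-g[1])<.075)&(C.min(1)>90)]
    h=cv2.convexHull(q[:,:2].astype(np.float32))[:,0]
    r=LS(lambda t:np.hypot(*(h-t).T)-.056,g,loss="soft_l1",f_scale=.001); return p,r.x,len(q),q[:,2].max()
E
python3 - <<'E'
from m import *
s=sense(); print(s["tcp_pos"],s["force"])
p,x,n,zz=lid("scene",(.595,.052)); print(x,n,zz)
cv2.imwrite("pics/s2.png",cv2.resize(p["img"][130:290,140:340,::-1],(750,600)))
E
```

```text
[0.53084057 0.07035654 0.05340764] [-7.62165894  3.43638032  6.34279118]
[0.59169922 0.05343063] 762 0.11194412541811039
```

View pics/s2.png

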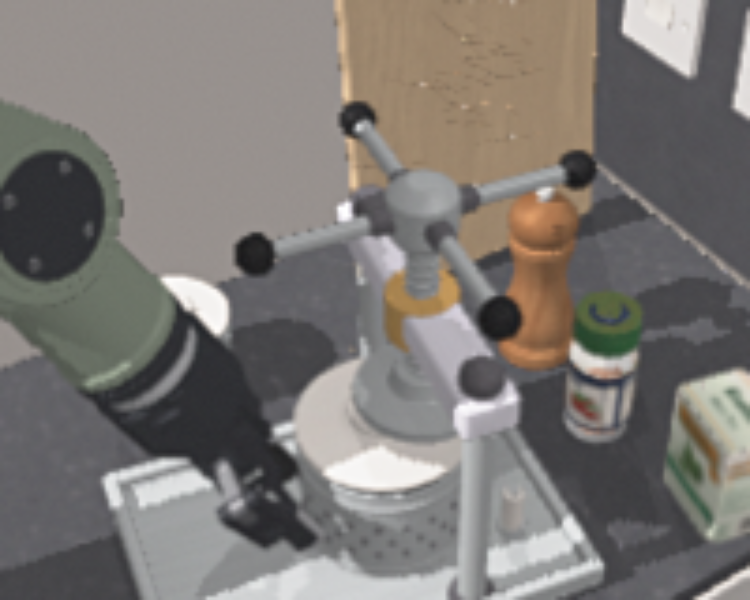

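The mould is partly under the plate and upright, the arm is clear of the handle balls, and about 24 mm remain.

>>> {"method": "carry_out", "body": {
  "series": [
    {"x": 7, "y": -2, "z": 0, "ax": 0, "ay": 0, "az": 0, "jaw": 50},
    {"x": 6, "y": -1.5, "z": 0, "ax": 0, "ay": 0, "az": 0, "jaw": 50},
    {"x": 4, "y": -1, "z": 0, "ax": 0, "ay": 0, "az": 0, "jaw": 50},
    {"x": 2, "y": -0.5, "z": 0, "ax": 0, "ay": 0, "az": 0, "jaw": 50}
  ]
}}

```text
time: 5.78
tcp_pos: [0.5494, 0.0653, 0.0531]
ee_rot: [[0.853, -0.271, 0.446], [-0.239, -0.963, -0.128], [0.464, 0.003, -0.886]]
force: [-7.5, 3.2, 4.2]
width: 0.0499
grasp_force: 4.2
```

>>> {"method": "carry_out", "body": {
  "series": [
    {"x": 2, "y": -0.5, "z": 0, "ax": 0, "ay": 0, "az": 0, "jaw": 50}
  ]
}}

```text
time: 5.9
tcp_pos: [0.5512, 0.0649, 0.0531]
ee_rot: [[0.853, -0.271, 0.446], [-0.239, -0.963, -0.128], [0.464, 0.003, -0.886]]
force: [-7.3, 1.6, 5.2]
width: 0.05
grasp_force: 4.2
```

>>> {"method": "carry_out", "body": {
  "series": [
    {"x": 1.5, "y": -0.4, "z": 0, "ax": 0, "ay": 0, "az": 0, "jaw": 50}
  ]
}}

```text
time: 6.02
tcp_pos: [0.5527, 0.0645, 0.0531]
ee_rot: [[0.853, -0.271, 0.446], [-0.239, -0.963, -0.128], [0.464, 0.003, -0.886]]
force: [-7.1, 1.8, 5.7]
width: 0.0501
grasp_force: 4.1
```

>>> {"method": "carry_out", "body": {
  "series": [
    {"x": 1.5, "y": -0.4, "z": 0, "ax": 0, "ay": 0, "az": 0, "jaw": 50}
  ]
}}

```text
time: 6.15
tcp_pos: [0.5534, 0.0642, 0.0529]
ee_rot: [[0.854, -0.271, 0.445], [-0.239, -0.963, -0.128], [0.463, 0.003, -0.887]]
force: [-16.2, 5.2, 13.7]
width: 0.0498
grasp_force: 8.8
```

>>> {"method": "carry_out", "body": {
  "series": [
    {"x": 1.5, "y": -0.4, "z": 0, "ax": 0, "ay": 0, "az": 0, "jaw": 50}
  ]
}}

```text
time: 6.28
tcp_pos: [0.5536, 0.064, 0.0525]
ee_rot: [[0.855, -0.271, 0.443], [-0.239, -0.963, -0.128], [0.461, 0.004, -0.887]]
force: [-20.3, 5.7, 16.7]
width: 0.0502
grasp_force: 11.3
```

>>> {"method": "carry_out", "body": {
  "series": [
    {"x": 1, "y": -0.2, "z": 0, "ax": 0, "ay": 0, "az": 0, "jaw": 50}
  ]
}}

```text
time: 6.4
tcp_pos: [0.5537, 0.064, 0.052]
ee_rot: [[0.856, -0.271, 0.441], [-0.239, -0.963, -0.128], [0.459, 0.004, -0.888]]
force: [-20.8, 7.9, 18.2]
width: 0.0499
grasp_force: 11.9
```

Run:
```python
from m import *
for c in ["scene","top"]:
    p,x,n,zz=lid(c,(.613,.048)); print(c,x,n,zz)
    cv2.imwrite(f"pics/{c}3.png",p["img"][:,:,::-1])
a=cv2.imread("pics/scene3.png")[170:290,190:310]; b=cv2.imread("pics/top3.png")[150:270,210:330]
cv2.imwrite("pics/c3.png",cv2.resize(np.hstack([a,b]),(800,400),interpolation=cv2.INTER_CUBIC))
```

```text
scene [0.6143769  0.04721312] 459 0.1117076446976053
top [0.61616787 0.04634721] 375 0.11051682980128152
```

View pics/c3.png

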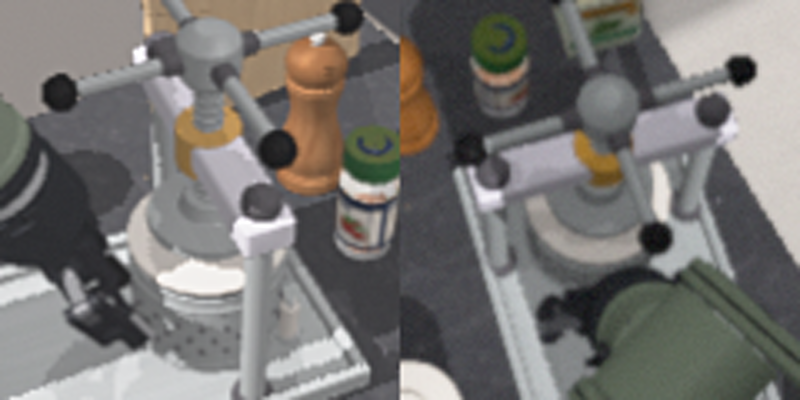

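The mould is home: the lid circle agrees with the hub to under 1 mm in both views. Next I back off, rise, straighten the tool, close the jaws and turn it round for winding.

>>> {"method": "carry_out", "body": {
  "series": [
    {"x": -10, "y": 3, "z": 0, "ax": 0, "ay": 0, "az": 0, "jaw": 50},
    {"x": -30, "y": 8, "z": 5, "ax": 0, "ay": 0, "az": 0, "jaw": 50},
    {"x": -35, "y": 8, "z": 20, "ax": 1.9, "ay": 6.7, "az": 0, "jaw": 0},
    {"x": -30, "y": 0, "z": 55, "ax": 1.9, "ay": 6.7, "az": 0, "jaw": 0},
    {"x": 0, "y": 0, "z": 60, "ax": 1.9, "ay": 6.7, "az": 0, "jaw": 0}
  ]
}}

```text
time: 7.12
tcp_pos: [0.4507, 0.083, 0.1943]
ee_rot: [[0.957, -0.269, 0.111], [-0.267, -0.963, -0.031], [0.115, 0.0, -0.993]]
force: [3.5, -0.3, -1.3]
width: 0.0002
grasp_force: 0.0
```

>>> {"method": "carry_out", "body": {
  "series": [
    {"x": 0, "y": 0, "z": 60, "ax": 1.8, "ay": 6.6, "az": 0, "jaw": 0},
    {"x": 0, "y": -15, "z": 60, "ax": 0, "ay": 0, "az": 10.5, "jaw": 0},
    {"x": 0, "y": -20, "z": 0, "ax": 0, "ay": 0, "az": 10.5, "jaw": 0},
    {"x": 0, "y": -20, "z": 0, "ax": 0, "ay": 0, "az": 10.5, "jaw": 0},
    {"x": 0, "y": 0, "z": 0, "ax": 0, "ay": 0, "az": 10.5, "jaw": 0}
  ]
}}

```text
time: 7.75
tcp_pos: [0.4546, 0.0262, 0.3144]
ee_rot: [[0.894, 0.447, 0.005], [0.447, -0.894, 0.001], [0.005, 0.002, -1.0]]
force: [0.1, -0.7, -0.4]
width: -0.0001
grasp_force: 0.0
```

>>> {"method": "carry_out", "body": {
  "series": [
    {"x": 0, "y": 0, "z": 0, "ax": 0, "ay": 0, "az": 10.5, "jaw": 0},
    {"x": 0, "y": 0, "z": 0, "ax": 0, "ay": 0, "az": 10.5, "jaw": 0},
    {"x": 0, "y": 0, "z": 0, "ax": 0, "ay": 0, "az": 10.5, "jaw": 0},
    {"x": 0, "y": 0, "z": 0, "ax": 0, "ay": 0, "az": 10.5, "jaw": 0},
    {"x": 0, "y": 0, "z": 0, "ax": 0, "ay": 0, "az": 10.5, "jaw": 0}
  ]
}}

```text
time: 8.38
tcp_pos: [0.4544, 0.0273, 0.3141]
ee_rot: [[0.188, 0.982, 0.002], [0.982, -0.188, 0.004], [0.004, 0.001, -1.0]]
force: [0.4, -0.2, -0.4]
width: 0.0
grasp_force: 0.0
```

>>> {"method": "carry_out", "body": {
  "series": [
    {"x": 0, "y": 0, "z": 0, "ax": 0, "ay": 0, "az": 10.5, "jaw": 0},
    {"x": 0, "y": 0, "z": 0, "ax": 0, "ay": 0, "az": 10.5, "jaw": 0},
    {"x": 0, "y": 0, "z": 0, "ax": 0, "ay": 0, "az": 10.5, "jaw": 0},
    {"x": 0, "y": 0, "z": 0, "ax": 0, "ay": 0, "az": 10.5, "jaw": 0},
    {"x": 0, "y": 0, "z": 0, "ax": 0, "ay": 0, "az": 10.5, "jaw": 0}
  ]
}}

```text
time: 9.0
tcp_pos: [0.4544, 0.0273, 0.3141]
ee_rot: [[-0.665, 0.747, -0.002], [0.747, 0.665, 0.003], [0.004, 0.001, -1.0]]
force: [0.5, 0.6, -0.8]
width: -0.0
grasp_force: 0.0
```

>>> {"method": "carry_out", "body": {
  "series": [
    {"x": 20, "y": -5, "z": 0, "ax": 0, "ay": 0, "az": 9, "jaw": 0},
    {"x": 25, "y": -3, "z": 0, "ax": 0, "ay": 0, "az": 9, "jaw": 0},
    {"x": 25, "y": 0, "z": 0, "ax": 0, "ay": 0, "az": 9, "jaw": 0},
    {"x": 18, "y": 0, "z": -25, "ax": 0, "ay": 0, "az": 8.5, "jaw": 0},
    {"x": 0, "y": 0, "z": -33, "ax": 0, "ay": 0, "az": 0, "jaw": 0}
  ]
}}

```text
time: 9.62
tcp_pos: [0.5444, 0.0191, 0.2563]
ee_rot: [[-0.974, 0.227, -0.0], [0.227, 0.974, 0.001], [0.0, 0.001, -1.0]]
force: [0.4, -0.6, -0.6]
width: -0.0001
grasp_force: 0.0
```

>>> {"method": "carry_out", "body": {
  "series": [
    {"x": 0, "y": 8, "z": 0, "ax": 0, "ay": 0, "az": 0, "jaw": 0}
  ]
}}

```text
time: 9.75
tcp_pos: [0.5403, 0.0275, 0.2528]
ee_rot: [[-0.973, 0.229, -0.011], [0.229, 0.973, 0.002], [0.011, -0.0, -1.0]]
force: [-0.4, 0.1, -0.1]
width: 0.0001
grasp_force: 0.0
```

Run:
```python
from h import *
s=sense(); print(s["tcp_pos"],s["joint_pos"])
def T(f,off=20):
    f=np.radians(f); return np.array([.6155,.047])+.068*np.array([np.cos(f),np.sin(f)])+off*1e-3*np.array([-np.sin(f),np.cos(f)])
print(T(170.8,20),T(170.8,30))
a=T(170.8)
for f in np.arange(170.8-7,40,-7): b=T(f); print(round(f,1),((b-a)*1e3).round(1),b.round(4)); a=b
```

```text
[0.54028725 0.02746893 0.25277525] [-1.09923882e-01  1.39388333e-01  1.61458582e+00  1.27838780e-03
  1.39874483e+00 -1.45003260e+00]
[0.54517711 0.0381292 ] [0.5435783  0.02825783]
163.8 [-0.6  8.6] [0.5446 0.0468]
156.8 [0.5 8.6] [0.5451 0.0554]
149.8 [1.5 8.5] [0.5467 0.0639]
142.8 [2.6 8.3] [0.5492 0.0722]
135.8 [3.6 7.9] [0.5528 0.0801]
128.8 [4.5 7.4] [0.5573 0.0875]
121.8 [5.4 6.8] [0.5627 0.0943]
114.8 [6.2 6.1] [0.5688 0.1003]
107.8 [6.8 5.3] [0.5757 0.1056]
100.8 [7.4 4.4] [0.5831 0.11  ]
93.8 [7.9 3.5] [0.591  0.1135]
86.8 [8.3 2.5] [0.5993 0.116 ]
79.8 [8.5 1.5] [0.6079 0.1175]
72.8 [8.6 0.4] [0.6165 0.1179]
65.8 [ 8.6 -0.7] [0.6251 0.1172]
58.8 [ 8.5 -1.7] [0.6336 0.1155]
51.8 [ 8.2 -2.7] [0.6418 0.1128]
44.8 [ 7.8 -3.7] [0.6497 0.1091]
```

>>> {"method": "carry_out", "body": {
  "series": [
    {"x": 2, "y": 5, "z": 1, "ax": 0, "ay": 0, "az": 0, "jaw": 0},
    {"x": 1, "y": 5, "z": 1, "ax": 0, "ay": 0, "az": 0, "jaw": 0}
  ]
}}

```text
time: 10.0
tcp_pos: [0.5464, 0.0379, 0.2603]
ee_rot: [[-0.974, 0.227, 0.0], [0.227, 0.974, 0.001], [0.0, 0.001, -1.0]]
force: [0.6, -0.3, -0.1]
width: -0.0001
grasp_force: 0.0
```

>>> {"method": "carry_out", "body": {
  "series": [
    {"x": 0, "y": 4, "z": -0.3, "ax": 0, "ay": 0, "az": -3, "jaw": 0},
    {"x": 0, "y": 4, "z": -0.3, "ax": 0, "ay": 0, "az": -3, "jaw": 0}
  ]
}}

```text
time: 10.25
tcp_pos: [0.5456, 0.0436, 0.2599]
ee_rot: [[-0.944, 0.33, -0.001], [0.33, 0.944, -0.003], [0.0, -0.004, -1.0]]
force: [-2.7, -6.8, 2.3]
width: -0.0001
grasp_force: 3.6
```

>>> {"method": "carry_out", "body": {
  "series": [
    {"x": 0.3, "y": 8.6, "z": -1, "ax": 0, "ay": 0, "az": -7, "jaw": 0},
    {"x": 1, "y": 8.6, "z": -1, "ax": 0, "ay": 0, "az": -7, "jaw": 0},
    {"x": 2, "y": 8.4, "z": -1, "ax": 0, "ay": 0, "az": -7, "jaw": 0},
    {"x": 3, "y": 8.1, "z": -1, "ax": 0, "ay": 0, "az": -7, "jaw": 0}
  ]
}}

```text
time: 10.75
tcp_pos: [0.5524, 0.0773, 0.2566]
ee_rot: [[-0.676, 0.736, 0.001], [0.736, 0.676, -0.002], [-0.002, -0.0, -1.0]]
force: [-2.3, -7.9, 4.2]
width: 0.0001
grasp_force: 3.6
```

>>> {"method": "carry_out", "body": {
  "series": [
    {"x": 4, "y": 7.6, "z": -1, "ax": 0, "ay": 0, "az": -7, "jaw": 0},
    {"x": 5, "y": 7, "z": -1, "ax": 0, "ay": 0, "az": -7, "jaw": 0},
    {"x": 5.8, "y": 6.4, "z": -1, "ax": 0, "ay": 0, "az": -7, "jaw": 0}
  ]
}}

```text
time: 11.12
tcp_pos: [0.5664, 0.0983, 0.2534]
ee_rot: [[-0.368, 0.93, 0.0], [0.93, 0.368, -0.001], [-0.001, -0.0, -1.0]]
force: [-5.8, -7.7, 4.9]
width: 0.0
grasp_force: 4.1
```

>>> {"method": "carry_out", "body": {
  "series": [
    {"x": 6.5, "y": 5.8, "z": -1, "ax": 0, "ay": 0, "az": -7, "jaw": 0},
    {"x": 7.1, "y": 4.9, "z": -1, "ax": 0, "ay": 0, "az": -7, "jaw": 0},
    {"x": 7.6, "y": 3.9, "z": -1, "ax": 0, "ay": 0, "az": -7, "jaw": 0}
  ]
}}

```text
time: 11.5
tcp_pos: [0.5866, 0.1135, 0.2499]
ee_rot: [[-0.01, 1.0, -0.001], [1.0, 0.01, 0.0], [0.0, -0.001, -1.0]]
force: [-8.1, -5.2, 5.8]
width: -0.0002
grasp_force: 4.2
```

>>> {"method": "carry_out", "body": {
  "series": [
    {"x": 8, "y": 3, "z": -1, "ax": 0, "ay": 0, "az": -7, "jaw": 0},
    {"x": 6, "y": 1.5, "z": -0.5, "ax": 0, "ay": 0, "az": -5, "jaw": 0}
  ]
}}

```text
time: 11.75
tcp_pos: [0.6002, 0.1185, 0.2482]
ee_rot: [[0.197, 0.98, -0.001], [0.98, -0.197, 0.001], [0.001, -0.002, -1.0]]
force: [-7.6, -4.2, 5.1]
width: 0.0001
grasp_force: 4.1
```

>>> {"method": "carry_out", "body": {
  "series": [
    {"x": 5, "y": 0.7, "z": -0.5, "ax": 0, "ay": 0, "az": -4, "jaw": 0},
    {"x": 5, "y": 0.5, "z": -0.5, "ax": 0, "ay": 0, "az": -4, "jaw": 0}
  ]
}}

```text
time: 12.0
tcp_pos: [0.6099, 0.1201, 0.2472]
ee_rot: [[0.33, 0.944, -0.001], [0.944, -0.33, 0.002], [0.001, -0.002, -1.0]]
force: [-9.3, -1.9, 5.3]
width: 0.0002
grasp_force: 4.2
```

>>> {"method": "carry_out", "body": {
  "series": [
    {"x": 4, "y": 0.2, "z": -0.4, "ax": 0, "ay": 0, "az": -3, "jaw": 0}
  ]
}}

```text
time: 12.12
tcp_pos: [0.6137, 0.1205, 0.2467]
ee_rot: [[0.379, 0.925, -0.002], [0.925, -0.379, 0.002], [0.001, -0.002, -1.0]]
force: [-8.6, -2.1, 5.0]
width: 0.0001
grasp_force: 4.1
```

>>> {"method": "carry_out", "body": {
  "series": [
    {"x": 3, "y": -0.3, "z": -0.3, "ax": 0, "ay": 0, "az": -2.5, "jaw": 0}
  ]
}}

```text
time: 12.25
tcp_pos: [0.6167, 0.1205, 0.2464]
ee_rot: [[0.418, 0.908, -0.001], [0.908, -0.418, 0.002], [0.002, -0.002, -1.0]]
force: [-9.1, -0.4, 5.2]
width: -0.0004
grasp_force: 4.1
```

>>> {"method": "carry_out", "body": {
  "series": [
    {"x": 3, "y": -0.5, "z": -0.3, "ax": 0, "ay": 0, "az": -2.5, "jaw": 0}
  ]
}}

```text
time: 12.38
tcp_pos: [0.6197, 0.1204, 0.2461]
ee_rot: [[0.457, 0.889, -0.001], [0.889, -0.457, 0.003], [0.002, -0.002, -1.0]]
force: [-8.7, -0.8, 4.8]
width: -0.0004
grasp_force: 4.1
```

>>> {"method": "carry_out", "body": {
  "series": [
    {"x": 2, "y": -0.4, "z": -0.2, "ax": 0, "ay": 0, "az": -1.5, "jaw": 0}
  ]
}}

```text
time: 12.5
tcp_pos: [0.6217, 0.1202, 0.246]
ee_rot: [[0.48, 0.877, -0.001], [0.877, -0.48, 0.003], [0.002, -0.002, -1.0]]
force: [-9.2, 0.9, 5.5]
width: -0.0002
grasp_force: 4.1
```

>>> {"method": "carry_out", "body": {
  "series": [
    {"x": 2, "y": -0.5, "z": -0.2, "ax": 0, "ay": 0, "az": -1.5, "jaw": 0}
  ]
}}

```text
time: 12.62
tcp_pos: [0.6236, 0.12, 0.2458]
ee_rot: [[0.503, 0.865, -0.001], [0.865, -0.503, 0.004], [0.003, -0.003, -1.0]]
force: [-10.8, 1.2, 5.1]
width: -0.0005
grasp_force: 4.8
```

>>> {"method": "carry_out", "body": {
  "series": [
    {"x": 2, "y": -0.5, "z": -0.2, "ax": 0, "ay": 0, "az": -1.5, "jaw": 0}
  ]
}}

```text
time: 12.75
tcp_pos: [0.6249, 0.1199, 0.2457]
ee_rot: [[0.525, 0.851, -0.003], [0.851, -0.525, 0.004], [0.002, -0.005, -1.0]]
force: [-12.5, 1.5, 7.5]
width: -0.0001
grasp_force: 6.2
```

>>> {"method": "carry_out", "body": {
  "series": [
    {"x": 1.5, "y": -0.4, "z": -0.2, "ax": 0, "ay": 0, "az": -1, "jaw": 0}
  ]
}}

```text
time: 12.88
tcp_pos: [0.6258, 0.1199, 0.2456]
ee_rot: [[0.539, 0.842, -0.004], [0.842, -0.539, 0.005], [0.002, -0.006, -1.0]]
force: [-14.8, 3.2, 8.7]
width: 0.0
grasp_force: 7.1
```

Tangential force is about 14.8 N near r ≈ 80 mm, so the press is firmly hand-tight. Now I let go.

>>> {"method": "carry_out", "body": {
  "series": [
    {"x": -5, "y": 2, "z": 0, "ax": 0, "ay": 0, "az": 0, "jaw": 0},
    {"x": -10, "y": 5, "z": 0, "ax": 0, "ay": 0, "az": 0, "jaw": 0},
    {"x": -5, "y": 3, "z": 25, "ax": 0, "ay": 0, "az": 0, "jaw": 0},
    {"x": 0, "y": 0, "z": 50, "ax": 0, "ay": 0, "az": 0, "jaw": 0},
    {"x": -40, "y": 0, "z": 40, "ax": 0, "ay": 0, "az": 0, "jaw": 0}
  ]
}}

```text
time: 13.5
tcp_pos: [0.57, 0.1282, 0.3602]
ee_rot: [[0.54, 0.842, 0.006], [0.842, -0.54, 0.003], [0.006, 0.003, -1.0]]
force: [-0.6, -0.5, 0.4]
width: -0.0001
grasp_force: 0.0
```

>>> {"method": "carry_out", "body": {
  "series": [
    {"x": -60, "y": 0, "z": 0, "ax": 0, "ay": 0, "az": 0, "jaw": 0},
    {"x": -60, "y": 0, "z": 0, "ax": 0, "ay": 0, "az": 0, "jaw": 0},
    {"x": -60, "y": 0, "z": 0, "ax": 0, "ay": 0, "az": 0, "jaw": 0},
    {"x": 0, "y": 0, "z": 0, "ax": 0, "ay": 0, "az": 0, "jaw": 0}
  ]
}}

```text
time: 14.0
tcp_pos: [0.3852, 0.1285, 0.3583]
ee_rot: [[0.538, 0.843, 0.004], [0.843, -0.538, 0.003], [0.005, 0.002, -1.0]]
force: [0.4, 0.8, -0.2]
width: -0.0001
grasp_force: 0.0
```

Run:
```python
from m import *
s=sense(); print(s["tcp_pos"],s["force"],s["time"])
p=grab_frame("scene"); X,u,v=cloud(p); C=p["img"][v,u].astype(int)
q=X[(X[:,2]>.222)&(X[:,2]<.28)&(C.max(1)<75)&(abs(np.hypot(X[:,0]-.6146,X[:,1]-.0475)-.096)<.025)]
a=np.degrees(np.arctan2(q[:,1]-.0475,q[:,0]-.6146))
print(np.histogram(a%90,bins=18,range=(0,90))[0],q[:,2].mean())
cv2.imwrite("pics/s4.png",cv2.resize(p["img"][130:290,180:340,::-1],(600,600),interpolation=cv2.INTER_CUBIC))
```

```text
[0.38522409 0.12853261 0.3583025 ] [ 0.36164651  0.77218643 -0.16717164] 14.0
[  0   0   0   0   0   0   0   0   0   0   0   6 107 108  80   0   0   0] 0.2572174653395256
```

View pics/s4.png

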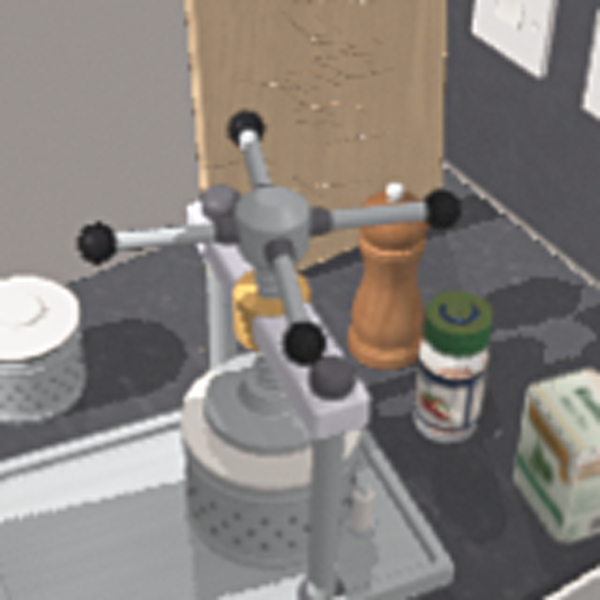

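The lid shows no gap on the rim, the mould is upright against the pins, the bystanders are in place, and the arm is clear. Handing in.

```bash
python3 -c "
from workcell import *
print(hand_in())"
```

```text
the job is handed in; nothing more can be done
None
```

Job handed in, with no verdict returned: the mould stands against both pins to within about 1 mm, its lid is down on the rim, the handle was stopped at about 15 N and let go, and the pepper mill, spice jar and tea box were not touched.

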